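Lever up the chipping stone

TASK

The mosaic cutter's chipping stone sits on a hinged board that must be tilted up at its overhanging front edge. Take the steel pry bar off the two battens, lay it across the saddle brick with the blade four or five centimetres under the edge of the board, let go, and press its paddle end well down, close to the table, so that the edge rises by at least 15 mm. The stiff hinge holds the board up: leave the bar lying in place, and do not touch the board or its stand with the gripper.

Things in the scene. Friction and masses are not known exactly. Their poses are not given: they have to be found in the camera images.
- bar: Loose flat steel pry bar, 440 long, 12 thick, 0.8 kg. Origin: mid-length, underside; x along it to the blade (last 50, 30 wide, 8 thick, bright; tip x=+220). Shaft 20 wide. Paddle to press: x=-160 to -220, 36 wide. Centre of mass x=-17. Starts flat on two fixed 30 high battens crossing at x=+-120 (+-20), blade roughly to world -y. A wooden lath of its length lies 80 beside it: leave that.
- brick: Fulcrum: fixed red saddle brick, 100 wide (x), 60 deep (y). Across its top along x lies a round steel rod, top at 110 over the table, between two cheeks 126 high that leave a 64 wide opening. Lay the bar along y over the rod between the cheeks. Origin: centre of its underside, on the table; 80 to 100 mm in front of the board's edge. A brick without rod is a bystander.
- stand: Fixed stand with hinged board and stone. Origin: on the table below the middle of the front edge of the lowered board; y points forward to the brick, z up. Board 200 wide (x), 16 thick, dark steel strip on its edge, underside at 138 when down; it overhangs the stand's front face by 80, so push the bar's tip 35 to 60 mm under the edge. The stone begins 120 behind the edge, top 200 high.
- cradle (a joint): Tilt of the board (3 kg with stone) about its hinge 280 mm behind the edge, rad: 0 down, 0.055 = edge 15 mm up. Stiff: it stays where left. A bar let go level on the brick sinks some 40 mm at the paddle until its blade meets the board; then 10 to 25 N on the paddle raises the board. Paddle top pressed to about 25 mm over the table: edge up 20 mm or more.

How it is judged:
By the outcome, as a careful person would: the job done as asked, in the order asked, and still so for the second after the job is handed in, with the robot touching nothing.
It also fails if it takes over 53 s, if anything falls off the work surface, if the arm or the gripper's body presses on something with over 40 N, if the wrist force passes 120 N, or if a joint passes its speed limit or range.

ROBOT

A 6-joint arm with a two-finger parallel gripper is mounted at the origin on the work surface. World frame = base frame: x ahead of the robot, y to its left, z up, the work surface at z = 0. Lengths are in m, angles in rad, forces in N, time in s.
With the tool pointing down it reaches from about 0.325 to 0.925 m from the base axis. Payload 3.1 kg.
Tool frame: the origin (TCP) lies at the very end of the fingers, on their centre line; the grasp point (between the pads) lies 19 mm behind it; z points along the fingers, y is the line along which they close (so a half turn about z gives the same grasp; the last joint's range is limited). The gripper opens to 85 mm and grips with 20 to 120 N. Pads are 22 mm wide; open, the fingers measure 114 mm over their backs; the gripper's body (76 mm by 85 mm) begins 54 mm behind the grasp point. The pads swing forward as they close: fully open they stand 13 mm farther back than shut.
Start: joints at [-1.381, 0.217, 1.613, -0, 1.311, -0.112], TCP at [0.186, -0.597, 0.196] pointing down, gripper open.
Joint ranges: [-2.75, 2.75], [-0.78, 2.1], [0.31, 2.55], [-1.13, 4.27], [0.13, 2.63], [-2.58, 2.58]. Speed limits (rad/s): [2.79, 2.79, 3.14, 3.14, 3.14, 3.14].

INTERFACE

Orientations are given as a unit quaternion [x, y, z, w].
In Python, from cell import bot gives the robot as it stands.
- The arm moves only by the tool play_rows, never from a script. Its argument "moves" is a list of rows, each a list of 2 entries, a list of its own where there are three numbers: the shift along the tool's x, y, z scaled (see below), then the turn, a rotation vector about the tool's x, y, z scaled (see below). In form: [[[tx, ty, tz], [rx, ry, rz]], ...]. A call has 1 to 12 rows; each row shifts and turns the commanded pose from where the row before left it, along the tool's axes as they then stand; what a row does not reach is not made up. The controller multiplies each number of a shift by 0.05 m and each number of a turn by 0.15 rad. A row lasts 1/10 s, in which the tool goes at most 50 mm and 8.59 degrees, less where a joint would pass 70% of its speed; a pose out of reach is approached as far as the arm can. A call with a number of a shift or a turn outside -1 to 1 is refused whole. A call with a gripper value outside its range is refused whole. "hand" is the closure, from 0 (fully open) to 1 (shut), set as the call begins (left out, the last holds). The fingers move at their own pace and stop on an object; "force" is the grip in N (left out, the last holds). Time passes only in rows, so rows that do not move let the fingers close. It gives the time, the measured TCP pose, the force, the opening and the grip force at its end, in the units of the state.
- bot.get_obs(): the state, without advancing time (a new reading comes with each control period).
- bot.snapshot(name): name is "side" or "top"; returns the picture (384x512x3 uint8, red, green, blue); there is no depth.
- bot.camera_params(name): a dict with "intrinsics" (3x3 intrinsics, pixels), "view" (4x4, takes a point from world to camera coordinates). Camera axes: x right, y up, looking along -z (the intrinsics and any distortion apply to the point x, -y, -z); pixel columns grow to the right and rows downward; lengths in m; the calibration is good to about 2 mm. A picture is of the moment at which its call begins. camera_params takes no time and is no camera call.
- bot.hand_in(): hands the job in; it is judged then, once.
The state is a dict: "time": time; "joints": joint angles; "dq": joint speeds; "tau": joint torques, N m; "tool_pos": TCP position; "ee_rot": TCP orientation; "force": force on the tool from outside, world axes, zero at the start; "moment": the same for the moment, N m; "width": opening from 0.0 (shut) to 1.0 (fully open); "grip_force": force on a finger pad.
Only numpy, scipy, OpenCV 4.12 (cv2) and the standard library are available. Lean on these libraries where they do the work, as an engineer would, in place of code of your own. Each camera call takes 0.05 s, during which the arm holds its last target. There are 200 camera calls.

## Working session

There is one attempt and no reset: what is moved stays moved. The work goes in short steps, Python scripts to look and compute and a tool call to move; the robot and the scene stay as the last step left them, time stands still between calls to the robot, and variables do not carry over. Pictures are saved under pics/ and viewed, at most 10 in all, crops included, and the job is handed in when it is done.

Besides the shell and the picture viewer there is one more tool, called after "Emit:" as a command line: name --argument value ..., lists and objects as JSON in quotes. play_rows: Moves the arm, as the interface text tells. Shifts and turns lie within -1 to 1; 1 stands for 0.05 m of shift or 0.15 rad of turn. Its arguments: {"type":"object","properties":{"moves":{"type":"array"},"hand":{"type":"number"},"force":{"type":"number"}},"required":["moves"]}

```bash
mkdir -p pics
python3 - <<'E'
from cell import bot
import cv2,numpy as np
for n in("top","side"):
    im=bot.snapshot(n); cv2.imwrite(f"pics/{n}0.png",cv2.cvtColor(im,cv2.COLOR_RGB2BGR))
    p=bot.camera_params(n); print(n,np.round(p["intrinsics"],1).tolist(),np.round(p["view"],4).tolist(),[k for k in p])
o=bot.get_obs(); print(o["time"],o["tool_pos"],o["ee_rot"],o["width"])
E
```

```text
top [[357.4, 0.0, 255.5], [0.0, 357.4, 187.2], [0.0, 0.0, 1.0]] [[0.0164, -0.9999, 0.0019, -0.2157], [0.9835, 0.0165, 0.1803, -0.5719], [-0.1803, -0.0011, 0.9836, -0.7947], [0.0, 0.0, 0.0, 1.0]] ['intrinsics', 'view']
side [[405.4, 0.0, 255.0], [0.0, 405.4, 192.1], [0.0, 0.0, 1.0]] [[-0.0551, 0.9984, -0.0079, 0.226], [-0.726, -0.0347, 0.6868, 0.353], [0.6854, 0.0436, 0.7268, -1.3392], [0.0, 0.0, 0.0, 1.0]] ['intrinsics', 'view']
0.1 [ 0.18564448 -0.5959271   0.19496419] [ 9.88636065e-01  1.50324616e-01 -4.24814450e-05 -1.11353573e-03] 1.0027169326429346
```

View pics/top0.png

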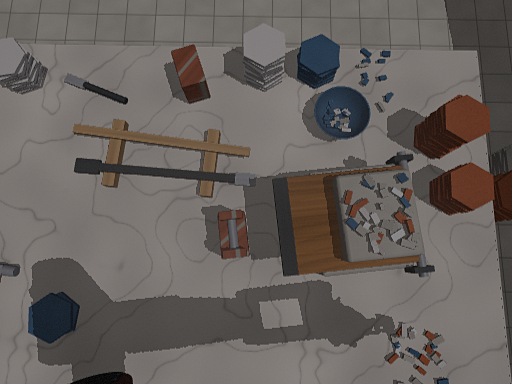

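View pics/side0.png

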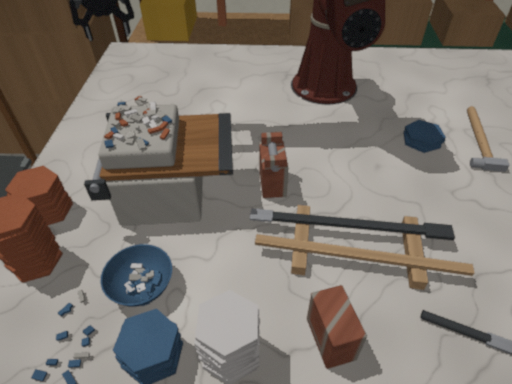

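The top view shows the bar from (76,166) to (255,180), the lath just above it, the saddle brick at (233,233), and the board's dark strip at columns 275–298, rows 178–275. Image right is world -y. Next I'll measure these by masks and rays.

```bash
cat > h.py <<'E'
from cell import bot
import cv2,numpy as np
P={n:bot.camera_params(n) for n in("top","side")}
def ray(n,uv):
    p=P[n];K=np.array(p["intrinsics"]);V=np.array(p["view"])
    d=np.linalg.inv(K)@[uv[0],uv[1],1]; d=V[:3,:3].T@(d*[1,-1,-1]); return -V[:3,:3].T@V[:3,3],d
def pt(n,uv,z):
    c,d=ray(n,uv); return c+d*(z-c[2])/d[2]
def tri(a,b):
    (c1,d1),(c2,d2)=ray("top",a),ray("side",b)
    s=np.linalg.lstsq(np.c_[d1,-d2],c2-c1,rcond=None)[0]; return (c1+d1*s[0]+c2+d2*s[1])/2
def proj(n,X):
    p=P[n];q=np.array(p["view"])@[*X,1];k=np.array(p["intrinsics"])@(q[:3]*[1,-1,-1]);return k[:2]/k[2]
def snap(n,f=None):
    im=cv2.cvtColor(bot.snapshot(n),cv2.COLOR_RGB2BGR)
    if f: cv2.imwrite("pics/"+f,im)
    return im
E
python3 - <<'E'
from h import *
t=cv2.imread("pics/top0.png");s=cv2.imread("pics/side0.png")
def dark(im,box,th):
    m=(im.max(2)<th).astype(np.uint8);k=np.zeros_like(m);x0,y0,x1,y1=box;k[y0:y1,x0:x1]=1;m*=k
    c=max(cv2.findContours(m,cv2.RETR_EXTERNAL,cv2.CHAIN_APPROX_NONE)[0],key=cv2.contourArea);return c
for nm,n,im,box,z in(("bar","top",t,(65,150,262,195),.042),("bar","side",s,(245,200,470,250),.042),("strip","top",t,(265,165,305,285),.154),("strip","side",s,(210,105,240,185),.154)):
  for th in (60,75):
    c=dark(im,box,th);r=cv2.boxPoints(cv2.minAreaRect(c));print(nm,n,th,cv2.contourArea(c),np.round(r).tolist());print(np.round([pt(n,u,z)[:2] for u in r],3).tolist())
a=cv2.resize(t[150:290,60:310],None,fx=3.2,fy=3.2,interpolation=cv2.INTER_CUBIC)
cv2.imwrite("pics/c1.png",a)
b=cv2.resize(s[100:250,200:470],None,fx=2.9,fy=2.9,interpolation=cv2.INTER_CUBIC)
cv2.imwrite("pics/c2.png",b)
E
```

```text
bar top 60 1302.0 [[74.0, 172.0], [75.0, 157.0], [235.0, 171.0], [234.0, 185.0]]
[[0.608, 0.233], [0.643, 0.234], [0.617, -0.156], [0.582, -0.154]]
bar top 75 1484.5 [[74.0, 191.0], [74.0, 149.0], [243.0, 152.0], [242.0, 195.0]]
[[0.56, 0.229], [0.665, 0.238], [0.663, -0.174], [0.559, -0.175]]
bar side 60 390.5 [[273.0, 220.0], [273.0, 214.0], [453.0, 234.0], [453.0, 240.0]]
[[0.618, -0.153], [0.6, -0.152], [0.637, 0.232], [0.653, 0.226]]
bar side 75 1527.5 [[271.0, 226.0], [273.0, 211.0], [454.0, 225.0], [453.0, 240.0]]
[[0.634, -0.155], [0.593, -0.154], [0.613, 0.24], [0.653, 0.226]]
strip top 60 1363.0 [[271.0, 178.0], [286.0, 177.0], [298.0, 274.0], [283.0, 276.0]]
[[0.576, -0.238], [0.58, -0.27], [0.383, -0.295], [0.378, -0.264]]
strip top 75 1467.5 [[259.0, 179.0], [287.0, 176.0], [298.0, 274.0], [270.0, 277.0]]
[[0.574, -0.213], [0.582, -0.272], [0.382, -0.295], [0.375, -0.238]]
strip side 60 24.5 [[220.0, 169.0], [232.0, 169.0], [232.0, 174.0], [220.0, 174.0]]
[[0.579, -0.266], [0.577, -0.241], [0.592, -0.24], [0.593, -0.264]]
strip side 75 684.5 [[214.0, 114.0], [232.0, 114.0], [232.0, 174.0], [214.0, 174.0]]
[[0.388, -0.302], [0.386, -0.259], [0.592, -0.24], [0.594, -0.277]]
```

View pics/c1.png

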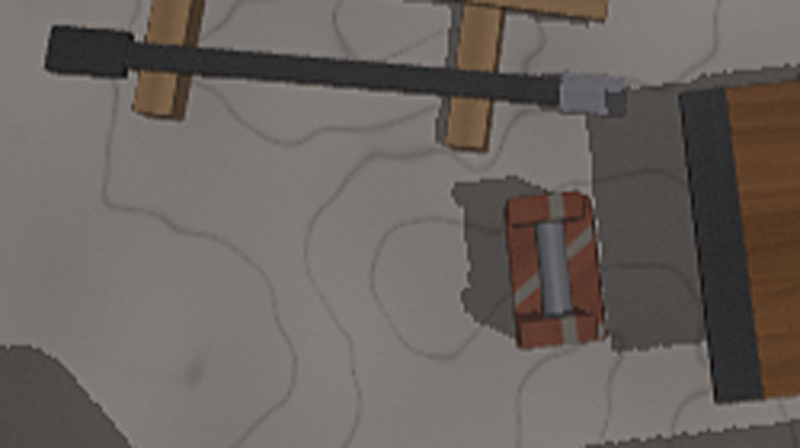

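View pics/c2.png

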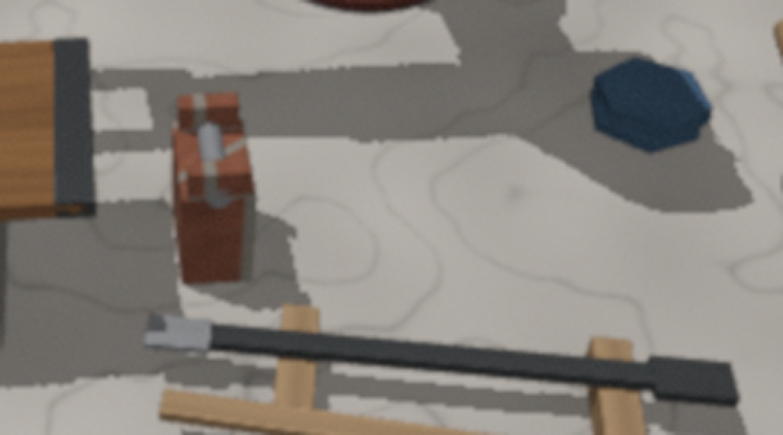

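Crop c1 (×3.2, offset 60,150): the paddle end is centred at (49,48), the blade starts at (560,91) and its tip is at about (625,98). The rod runs (546,221)–(559,315), and the board's front edge runs (681,93)–(716,403). Crop c2 (×2.9, offset 200,100) confirms the same layout, with the board edge at (88,38)–(95,213) and the paddle end at (735,383).

Run:
```python
from h import *
t=lambda u,z:pt("top",(60+u[0]/3.2,150+u[1]/3.2),z)
s=lambda u,z:pt("side",(200+u[0]/2.9,100+u[1]/2.9),z)
print("cams",np.round(ray("top",(0,0))[0],3),np.round(ray("side",(0,0))[0],3))
r=lambda *a:print(a[0],*[np.round(x,4).tolist() for x in a[1:]])
A,B=t((49,48),.042),t((560,91),.042)
r("bar top paddle,bladestart",A,B,np.linalg.norm(A-B),np.arctan2(*(B-A)[[0,1]]))
# side: paddle end top face corners, blade start
A2,B2=s((735,383-12),.042),s((211,335),.042); r("bar side",A2,B2,np.linalg.norm(A2-B2))
r("edge top",t((681,93),.154),t((716,403),.154)); r("edge side",s((88,38),.154),s((95,207),.154))
r("rod",t((546,221),.110),t((559,315),.110))
r("brick outer corners z.126",*[t(u,.126) for u in((506,198),(586,192),(602,338),(517,348))])
r("brick side cheeks",*[s(u,.126) for u in((178,95),(238,93),(253,193),(176,196))])
r("rod side",s((200,122),.110),s((220,202),.110))
# lath
r("lath",t((606,19),.04))
```

```text
cams [ 0.423 -0.207  0.885] [ 1.187 -0.155  0.733]
bar top paddle,bladestart [0.6246, 0.2313, 0.042] [0.5979, -0.1565, 0.042] 0.3888 -3.0728
bar side [0.621, 0.2362, 0.042] [0.605, -0.153, 0.042] 0.3895
edge top [0.5746, -0.2422, 0.154] [0.3782, -0.2655, 0.154]
edge side [0.3825, -0.2634, 0.154] [0.5845, -0.2387, 0.154]
rod [0.4936, -0.1535, 0.11] [0.431, -0.164, 0.11]
brick outer corners z.126 [0.5071, -0.1275, 0.126] [0.512, -0.1807, 0.126] [0.4165, -0.1933, 0.126] [0.4092, -0.1381, 0.126]
brick side cheeks [0.4193, -0.1868, 0.126] [0.4144, -0.1375, 0.126] [0.5346, -0.1251, 0.126] [0.5406, -0.183, 0.126]
rod side [0.4337, -0.168, 0.11] [0.5287, -0.1496, 0.11]
lath [0.655, -0.19, 0.04]
```

Emit:
play_rows --moves '[[[0,0,-1],[0,0,-0.9]],[[0,0,-1],[0,0,-0.9]],[[0,0,-0.7],[0,0,-0.9]],[[0,0,0],[0,0,-0.9]],[[0,0,0],[0,0,-0.9]],[[0,0,0],[0,0,-0.9]],[[0,0,0],[0,0,-0.9]],[[0,0,0],[0,0,-0.9]],[[0,0,0],[0,0,-0.86]],[[0,0,0],[0,0,0]]]' --hand 0.35

```text
time: 1.1
tool_pos: [0.1857, -0.5964, 0.3304]
ee_rot: [0.728, 0.686, 0.0, -0.001]
force: [0.0, 0.3, 0.1]
width: 0.651
grip_force: 0.0
```

```bash
cat >> h.py <<'E'
from scipy.spatial.transform import Rotation as Ro
def go(p,yaw=None):
    """tool-frame shift in units from now to p; yaw turn units (tool z) to x-yaw."""
    o=bot.get_obs();R=Ro.from_quat(o["ee_rot"]).as_matrix();y=np.arctan2(R[1,0],R[0,0])
    print("t",round(o["time"],2),"pos",np.round(o["tool_pos"],4),"xyaw",round(y,4),"zax",np.round(R[:,2],4),"q",np.round(o["joints"],2),"F",np.round(o["force"],1),"w",round(o["width"],3),"g",round(o["grip_force"],1))
    if p is not None: print("shift units",np.round(R.T@(np.array(p)-o["tool_pos"])/.05,2))
    if yaw is not None: print("turn z units",round(-(yaw-y)/.15,2))
E
python3 -c "
from h import *
go([.6115,.030,.12],1.511)"
```

```text
t 1.1 pos [ 0.1857 -0.5964  0.3304] xyaw 1.5106 zax [-3.0e-04  1.4e-03 -1.0e+00] q [-1.38  0.14  1.45 -0.    1.55 -1.32] F [0.  0.3 0.1] w 0.651 g 0.0
shift units [13.01  7.75  4.22]
turn z units -0.0
```

Emit:
play_rows --moves '[[[0.54,0.32,0],[0,0,0]],[[0.54,0.32,0],[0,0,0]],[[0.54,0.32,0],[0,0,0]],[[0.54,0.32,0],[0,0,0]],[[0.54,0.32,0],[0,0,0]],[[0.54,0.32,0],[0,0,0]],[[0.54,0.32,0],[0,0,0]],[[0.54,0.32,0],[0,0,0]],[[0.54,0.32,0],[0,0,0]],[[0.54,0.32,0],[0,0,0]],[[0.54,0.32,0],[0,0,0]],[[0.54,0.32,0],[0,0,0]]]'

```text
time: 2.3
tool_pos: [0.3973, -0.2836, 0.331]
ee_rot: [0.729, 0.684, 0.0, -0.0]
force: [-0.7, -0.4, -0.2]
width: 0.648
grip_force: 0.0
```

Emit:
play_rows --moves '[[[0.54,0.32,0],[0,0,0]],[[0.54,0.32,0],[0,0,0]],[[0.54,0.32,0],[0,0,0]],[[0.54,0.32,0],[0,0,0]],[[0.54,0.32,0],[0,0,0]],[[0.54,0.32,0],[0,0,0]],[[0.54,0.32,0],[0,0,0]],[[0.54,0.32,0],[0,0,0]],[[0.54,0.32,0.5],[0,0,0]],[[0.54,0.32,0.7],[0,0,0]],[[0.54,0.35,0.7],[0,0,0]],[[0.54,0.35,0.7],[0,0,0]]]'

```text
time: 3.5
tool_pos: [0.6114, 0.028, 0.1998]
ee_rot: [0.729, 0.684, 0.0, 0.0]
force: [1.1, -0.3, 1.3]
width: 0.651
grip_force: 0.0
```

Emit:
play_rows --moves '[[[0,0,0.4],[0,0,0]],[[0,0,0.4],[0,0,0]],[[0,0,0],[0,0,0]],[[0,0,0],[0,0,0]]]'

```text
time: 3.9
tool_pos: [0.6106, 0.0269, 0.1609]
ee_rot: [0.729, 0.685, -0.0, -0.0]
force: [0.4, -0.5, 0.7]
width: 0.646
grip_force: 0.0
```

```bash
python3 -c "
from h import *
snap('side','s1.png')
go([.6115,.030,.017],1.511)"
```

```text
t 3.95 pos [0.6116 0.0267 0.1622] xyaw 1.5094 zax [ 1.4e-03 -1.0e-04 -1.0e+00] q [-0.07  0.22  1.68 -0.    1.24 -0.01] F [ 0.8 -0.3  0.1] w 0.65 g 0.0
shift units [ 0.07 -0.01  2.9 ]
turn z units -0.01
```

View pics/s1.png

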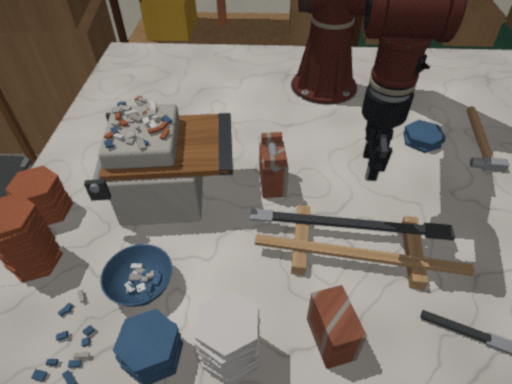

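The side view shows the open fingers at (375,165), directly over the bar's shaft and clear of the lath. I'll descend and grip.

Emit:
play_rows --moves '[[[0,0,0.4],[0,0,0]],[[0,0,0.4],[0,0,0]],[[0,0,0.4],[0,0,0]],[[0,0,0.4],[0,0,0]],[[0,0,0.4],[0,0,0]],[[0,0,0.4],[0,0,0]],[[0.05,0,0.3],[0,0,0]],[[0,0,0.22],[0,0,0]],[[0,0,0],[0,0,0]],[[0,0,0],[0,0,0]]]'

```text
time: 4.95
tool_pos: [0.6118, 0.0293, 0.0159]
ee_rot: [0.728, 0.686, 0.0, 0.0]
force: [-0.4, 0.3, 0.1]
width: 0.649
grip_force: 0.0
```

Emit:
play_rows --moves '[[[0,0,0],[0,0,0]],[[0,0,0],[0,0,0]],[[0,0,0],[0,0,0]],[[0,0,0],[0,0,0]],[[0,0,0],[0,0,0]],[[0,0,0],[0,0,0]],[[0,0,0],[0,0,0]],[[0,0,0],[0,0,0]],[[0,0,0],[0,0,0]]]' --hand 1 --force 100

```text
time: 5.85
tool_pos: [0.6111, 0.0294, 0.0151]
ee_rot: [0.728, 0.686, -0.0, -0.0]
force: [-0.3, -0.2, -0.8]
width: -0.001
grip_force: 0.0
```

```bash
python3 -c "
from h import *
go([.6115,.030,.017],1.511)"
```

```text
t 5.85 pos [0.6111 0.0294 0.0151] xyaw 1.5108 zax [-1.e-04 -0.e+00 -1.e+00] q [-0.07  0.4   1.76 -0.    0.99 -0.01] F [-0.3 -0.2 -0.8] w -0.001 g 0.0
shift units [ 0.01  0.01 -0.04]
turn z units -0.0
```

The fingers closed fully on nothing, so I'll look again.

```bash
python3 -c "
from h import *
a=snap('top');b=snap('side')
a=cv2.resize(a[100:240,60:270],None,fx=2.8,fy=2.8,interpolation=3)[:300]
b=cv2.resize(b[140:290,240:480],None,fx=2.45,fy=2.45,interpolation=3)[:300]
w=588;cv2.imwrite('pics/m1.png',np.vstack([a[:,:w],b[:,:w]]))
print(proj('top',[.6111,.0294,.015]),proj('side',[.6111,.0294,.015]),proj('top',[.6111,.0294,.042]),proj('side',[.6111,.0294,.042]))"
```

```text
[161.10833042 174.23145141] [353.85314505 228.38649197] [158.22777796 171.81868388] [355.9400681  220.72800177]
```

View pics/m1.png

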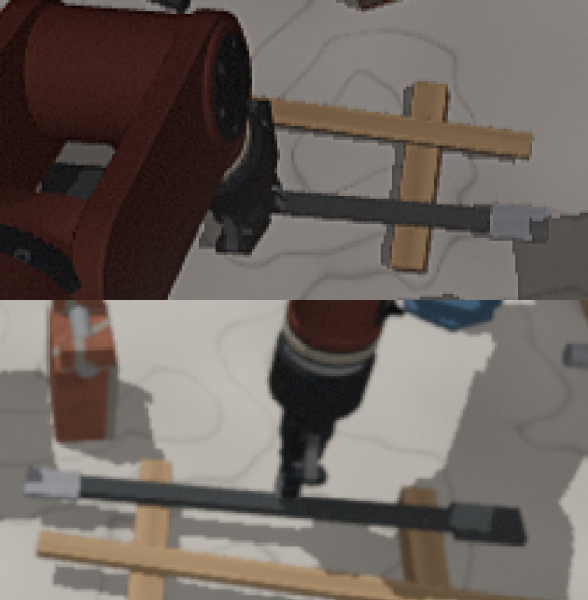

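```bash
python3 -c "
from h import *
print('s1 tcp proj',proj('side',[.6116,.0267,.1622]))
a=cv2.imread('pics/side0.png');b=cv2.imread('pics/s1.png');n=snap('side','s2.png');snap('top','t2.png')
for im in(b,n):
  d=(cv2.absdiff(a,im).max(2)>25)&(im.max(2)<110)
  for r in range(150,236,3):
    c=np.where(d[r,330:420])[0]
    if len(c):print(r,c.min()+330,c.max()+330,len(c),end=' | ')
  print()
t=cv2.imread('pics/t2.png');A=cv2.resize(t[150:200,120:200],None,fx=7,fy=7,interpolation=0);B=cv2.resize(n[180:240,320:400],None,fx=7,fy=7,interpolation=0)[:,:560]
A=np.pad(A,((0,70),(0,0),(0,0)))
cv2.imwrite('pics/m2.png',np.hstack([A[:420,:400],B[:420,:400]]))
"
```

```text
s1 tcp proj [365.12420733 182.2141918 ]
150 364 418 29 | 153 363 390 28 | 156 363 389 27 | 159 369 388 20 | 162 368 387 20 | 165 368 386 19 | 168 368 385 18 | 171 367 383 15 | 174 366 377 12 | 177 366 376 11 | 180 368 375 8 | 222 405 409 5 | 225 399 411 5 | 228 398 414 9 | 234 398 414 13 | 
150 357 419 41 | 153 354 394 40 | 156 353 393 39 | 159 352 392 41 | 162 352 392 41 | 165 351 392 42 | 168 350 391 42 | 171 350 390 41 | 174 350 389 40 | 177 350 388 39 | 180 352 387 36 | 183 355 386 32 | 186 355 382 28 | 189 355 376 22 | 192 354 376 23 | 195 354 375 22 | 198 355 373 19 | 201 354 371 18 | 204 355 370 16 | 207 354 370 17 | 210 354 372 19 | 213 353 372 20 | 216 353 412 14 | 219 355 418 23 | 222 403 417 15 | 225 366 419 10 | 228 400 415 2 | 231 375 388 14 | 234 407 414 8 |
```

View pics/m2.png

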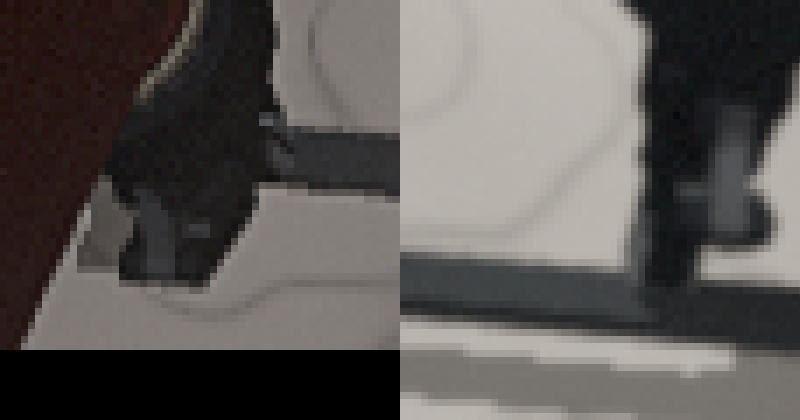

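Emit:
play_rows --moves '[[[0,0,-0.2],[0,0,0]],[[0,0,-0.3],[0,0,0]],[[0,0,-0.4],[0,0,0]],[[0,0,-0.4],[0,0,0]],[[0,0,-0.3],[0,0,0]],[[0,0,0],[0,0,0]],[[0,0,0],[0,0,0]]]'

```text
time: 6.75
tool_pos: [0.6115, 0.0293, 0.0959]
ee_rot: [0.728, 0.686, 0.0, 0.0]
force: [-0.4, -0.3, -0.8]
width: 0.009
grip_force: 0.0
```

```bash
python3 -c "
from h import *
n=snap('side','s3.png');t=snap('top','t3.png')
o=bot.get_obs();x=o['tool_pos'];go(None)
print(proj('top',x),proj('side',x))
A=cv2.resize(t[140:210,65:265],None,fx=4,fy=4,interpolation=3)
B=cv2.resize(n[170:250,260:460],None,fx=4,fy=4,interpolation=3)[:318]
for i,k,(u0,v0) in((A,'top',(65,140)),(B,'side',(260,170))):
  u=(proj(k,x)-[u0,v0])*4;cv2.circle(i,tuple(int(q) for q in u),3,(0,0,255),-1)
cv2.imwrite('pics/m3.png',np.vstack([A,B]))
"
```

```text
t 6.85 pos [0.6101 0.0295 0.0941] xyaw 1.5108 zax [-2.1e-03  2.0e-04 -1.0e+00] q [-0.07  0.29  1.72  0.    1.13 -0.01] F [ 0.  -0.1 -0.8] w 0.001 g 0.0
[152.08235933 167.14686498] [360.20692441 204.59341542]
```

View pics/m3.png

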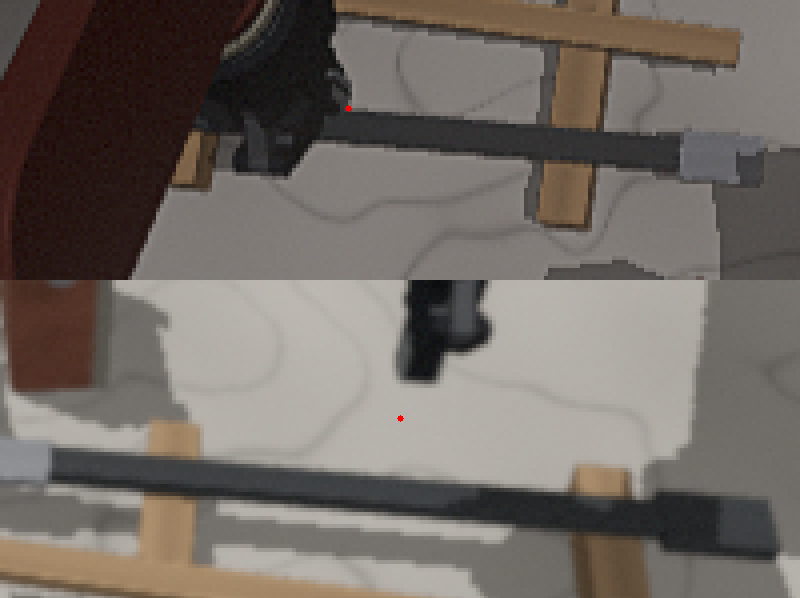

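```bash
python3 -c "
from h import *
for a in((149.5,162),(151,164),(152,166)):
  p=tri(a,(364.5,194.5));print(np.round(p,4),proj('top',p),proj('side',p))
t=cv2.imread('pics/t3.png');n=cv2.imread('pics/s3.png')
print(t[152:180,140:160].max(2)); 
print(n[185:200,355:376].max(2))
"
```

```text
[0.6136 0.0287 0.1282] [148.13428142 161.88172897] [363.062463   194.73449673]
[0.6103 0.0281 0.1243] [148.8237009  163.80858767] [362.20883703 194.86210927]
[0.6069 0.028  0.1203] [149.2614983  165.75769923] [361.61873028 194.94508663]
[[ 24  25  22  29  22  25  21  13  65 137 128 127 126 124 127 126 127 127
  128 127]
 [ 25  29  27  27  24  24  30  17  39 144 130 129 128 126 128 127 128 129
  129 126]
 [ 23  24  19  22  29  22  25  17  24 132 135 128 126 128 128 127 128 127
  127 126]
 [ 23  24  22  23  26  24  24  26  20  63 131 131 127 127 128 126 126 127
  127 128]
 [ 26  25  25  28  22  27  22  24  23  24  91 137 130 127 128 127 128 128
  127 127]
 [ 27  27  26  23  26  21  27  56  45  40  19 131 131 128 129 128 129 128
  127 128]
 [ 19  23  25  23  29  21  44  86  69  63  35 104 136 129 127 126 128 128
  128 127]
 [ 27  22  24  24  29  23  38  42  35  55  59  88 126 133 129 129 127 129
  128 128]
 [ 26  18  29  24  28  27  26  27  32  32  55  57  84 136 129 129 128 127
  128 127]
 [ 24  22  26  27  22  26  23  25  54  29  34  50  63 140 130 127 129 129
  129 130]
 [ 23  25  24
[... 2153 characters left out ...]
2 158 112  83  63  35  19  24  24  24  21  29  71 133 167 175
  173 173 172]
 [184 183 183 164 121  83  56  28  24  25  25  18  22  37  87 145 173 179
  178 176 173]
 [184 184 183 171 140  97  69  51  43  39  37  35  37  58 111 160 179 181
  180 180 177]
 [183 184 183 180 166 144 128 123 115 108 101  92  94 109 143 171 181 180
  182 180 180]
 [182 182 182 183 181 175 170 170 164 160 157 152 152 158 171 179 181 181
  181 182 180]
 [183 183 182 183 182 182 181 182 182 180 180 180 180 180 181 181 181 180
  181 181 180]
 [182 184 182 183 182 183 182 183 183 182 182 182 182 182 182 182 182 181
  182 181 181]
 [183 183 183 182 182 183 182 182 182 183 182 182 182 182 182 181 181 181
  181 181 181]]
```

The tip triangulates at about (0.610, 0.028, 0.124) but the state reports z = 0.094. So the real fingertip is roughly 29 mm higher than reported, and it closed just above the bar. I'll go down again with that offset, slowly and watching the force.

Emit:
play_rows --moves '[[[0,0,0],[0,0,0]],[[0,0,0],[0,0,0]],[[0,0,0],[0,0,0]],[[0,0,0],[0,0,0]],[[0,0,0.4],[0,0,0]],[[0,0,0.4],[0,0,0]],[[0,0,0.4],[0,0,0]],[[0,0,0.4],[0,0,0]],[[0,0,0.1],[0,0,0]],[[0,0,0.1],[0,0,0]],[[0,0,0],[0,0,0]]]' --hand 0.35

```text
time: 7.95
tool_pos: [0.6113, 0.0294, 0.0053]
ee_rot: [0.728, 0.686, 0.0, -0.0]
force: [-0.5, 0.2, 0.3]
width: 0.65
grip_force: 0.0
```

Emit:
play_rows --moves '[[[0,0,0.1],[0,0,0]],[[0,0,0.1],[0,0,0]],[[0,0,0],[0,0,0]]]'

```text
time: 8.25
tool_pos: [0.6107, 0.0294, -0.0051]
ee_rot: [0.728, 0.686, -0.0, -0.0]
force: [0.1, -0.3, 0.1]
width: 0.652
grip_force: 0.0
```

No contact at reported z = -0.005, which confirms the offset.

Emit:
play_rows --moves '[[[0,0,0.1],[0,0,0]],[[0,0,0.08],[0,0,0]],[[0,0,0],[0,0,0]]]'

```text
time: 8.55
tool_pos: [0.6103, 0.0294, -0.0147]
ee_rot: [0.728, 0.686, -0.001, -0.001]
force: [-0.2, 0.7, -0.6]
width: 0.652
grip_force: 0.0
```

Emit:
play_rows --moves '[[[0,0,0],[0,0,0]],[[0,0,0],[0,0,0]],[[0,0,0],[0,0,0]],[[0,0,0],[0,0,0]],[[0,0,0],[0,0,0]],[[0,0,0],[0,0,0]],[[0,0,0],[0,0,0]]]' --hand 1 --force 100

```text
time: 9.25
tool_pos: [0.6122, 0.0293, -0.013]
ee_rot: [0.728, 0.685, 0.001, 0.001]
force: [1.6, 1.1, 2.7]
width: 0.208
grip_force: 98.5
```

Gripped: width 0.208 and 98 N on the pads. The bar's underside at 30 mm corresponds to reported z = -0.013. Lifting.

Emit:
play_rows --moves '[[[0,0,-0.1],[0,0,0]],[[0,0,-0.2],[0,0,0]],[[0,0,-0.3],[0,0,0]],[[0,0,-0.4],[0,0,0]],[[0,0,-0.4],[0,0,0]],[[0,0,-0.4],[0,0,0]],[[0,0,-0.4],[0,0,0]],[[0,0,-0.4],[0,0,0]],[[0,0,-0.2],[0,0,0]],[[0,0,-0.1],[0,0,0]],[[0,0,0],[0,0,0]]]'

```text
time: 10.35
tool_pos: [0.611, 0.0294, 0.1316]
ee_rot: [0.728, 0.686, 0.0, 0.0]
force: [0.3, -0.5, -6.7]
width: 0.205
grip_force: 98.3
```

```bash
python3 -c "
from h import *
go([.441,.006,.127],1.691)"
```

```text
t 10.35 pos [0.611  0.0294 0.1316] xyaw 1.5109 zax [ 4.e-04 -0.e+00 -1.e+00] q [-0.07  0.25  1.7  -0.    1.19 -0.01] F [ 0.3 -0.5 -6.7] w 0.205 g 98.3
shift units [-0.67 -3.37  0.09]
turn z units -1.2
```

Emit:
play_rows --moves '[[[-0.03,-0.15,0],[0,0,0]],[[-0.06,-0.32,0],[0,0,0]],[[-0.08,-0.4,0],[0,0,0]],[[-0.08,-0.4,0],[0,0,0]],[[-0.08,-0.4,0],[0,0,0]],[[-0.08,-0.4,0],[0,0,0]],[[-0.08,-0.4,0],[0,0,0]],[[-0.08,-0.4,0],[0,0,0]],[[-0.07,-0.3,0],[0,0,0]],[[-0.03,-0.2,0],[0,0,0]],[[0,0,0],[0,0,0]]]'

```text
time: 11.45
tool_pos: [0.4385, 0.0062, 0.13]
ee_rot: [0.728, 0.685, -0.001, -0.001]
force: [0.4, 0.6, -7.9]
width: 0.216
grip_force: 98.5
```

Emit:
play_rows --moves '[[[0,0,0],[0,0,-0.15]],[[0,0,0],[0,0,-0.25]],[[0,0,0],[0,0,-0.3]],[[0,0,0],[0,0,-0.25]],[[0,0,0],[0,0,-0.15]],[[0,0,0],[0,0,-0.1]],[[0,0,0],[0,0,0]],[[0,0,0],[0,0,0]],[[0,0,0],[0,0,0]]]'

```text
time: 12.35
tool_pos: [0.4409, 0.006, 0.1312]
ee_rot: [0.663, 0.748, -0.0, 0.0]
force: [0.1, -0.6, -7.6]
width: 0.207
grip_force: 98.5
```

```bash
python3 -c "
from h import *
t=snap('top','t4.png');n=snap('side','s4.png')
go([.441,.006,.127],1.691)
A=cv2.resize(t[140:290,170:310],None,fx=2.9,fy=2.9,interpolation=3);B=cv2.resize(n[95:250,200:330],None,fx=2.8,fy=2.8,interpolation=3)
h=434;cv2.imwrite('pics/m4.png',np.hstack([A[:h],B[:h]]));print(A.shape,B.shape)
"
```

```text
t 12.45 pos [0.4409 0.006  0.1312] xyaw 1.6907 zax [ 1.e-04 -0.e+00 -1.e+00] q [-0.15 -0.12  2.09  0.    1.17 -0.27] F [-0.9  0.4 -6. ] w 0.211 g 98.5
shift units [-0.    0.    0.08]
turn z units -0.0
(435, 406, 3) (434, 364, 3)
```

View pics/m4.png

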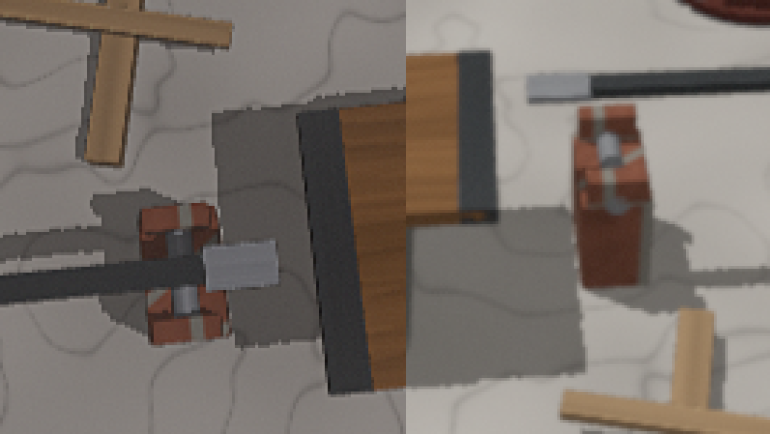

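The picture shows the blade (top crop, ×2.9, offset 170,140) from (205,269) to its tip at (277,262). It lies above the saddle, short of the board edge and roughly centred between the cheeks. Checking with numbers.

```bash
python3 -c "
from h import *
T=lambda u:(170+u[0]/2.9,140+u[1]/2.9);S=lambda u:(200+(u[0]-406)/2.8,95+u[1]/2.8)
r=lambda *a:print(a[0],*[np.round(x,4).tolist() for x in a[1:]])
p0,p1=T((205,269)),T((277,262))
r('tri start,tip',tri(p0,S((590,85))),tri(p1,S((527,88))))
a,b=pt('top',p0,.1845),pt('top',p1,.1825);r('plane',a,b,np.arctan2(*(b-a)[[1,0]]))
br=np.array([.461,-.160]);ax=np.array([.1197,-.9928]);la=np.array([.9928,.1197])
for q in(a,b):r('along from rod, lateral',(q[:2]-br)@ax,(q[:2]-br)@la)
r('cheek inner/outer tops',*[pt('top',T(u),.126)[:2] for u in((140,209),(215,203),(226,336),(151,345))])
r('edge',*[pt('top',T(u),.154)[:2] for u in((299,115),(330,393))])
r('shaft @left',pt('top',T((0,289)),.1865))
"
```

```text
tri start,tip [0.4606, -0.1772, 0.1797] [0.4662, -0.2264, 0.1793]
plane [0.4605, -0.179, 0.1845] [0.4661, -0.2274, 0.1825] -1.4555
along from rod, lateral 0.0188 -0.0028
along from rod, lateral 0.0675 -0.003
cheek inner/outer tops [0.5066, -0.1278] [0.512, -0.1829] [0.416, -0.1929] [0.4088, -0.1392]
edge [0.5734, -0.2428] [0.379, -0.2656]
shaft @left [0.4449, -0.0427, 0.1865]
```

Emit:
play_rows --moves '[[[0,0,0.1],[0,0,0]],[[0,0,0.15],[0,0,0]],[[0,0,0.2],[0,0,0]],[[0,0.02,0.2],[0,0,0]],[[0,0.02,0.2],[0,0,0]],[[0,0.02,0.15],[0,0,0]],[[0,0,0.1],[0,0,0]],[[0,0,0.05],[0,0,0]],[[0,0,0],[0,0,0]],[[0,0,0],[0,0,0]]]'

```text
time: 13.45
tool_pos: [0.4443, 0.0063, 0.074]
ee_rot: [0.663, 0.748, 0.0, 0.0]
force: [0.0, -0.1, -6.7]
width: 0.209
grip_force: 98.5
```

```bash
python3 -c "
from h import *
n=snap('side','s5.png');go(None)
B=n[95:250,200:330]
d=n[118:150,236:300].max(2);print(d[::1,::6])
"
```

```text
t 13.5 pos [0.4444 0.0063 0.0742] xyaw 1.6908 zax [ 1.1e-03 -2.0e-04 -1.0e+00] q [-0.14 -0.03  2.13 -0.    1.04 -0.26] F [-0.1  0.2 -6.7] w 0.206 g 98.5
[[181 180 179 177 177 176 176 175 174 175 175]
 [181 180 178 176 175 175 175 174 174 174 174]
 [180 177 173 173 170 172 173 175 173 173 175]
 [176 173 170 174 173 171 170 173 174 173 175]
 [170 171 175 175 175 174 170 173 174 171 173]
 [169 175 176 176 175 176 173 166 174 167 168]
 [175 176 175 176 176 174 174 166 169 160 167]
 [176 176 175 174 176 175 174 171 163 160 171]
 [177 176 174 176 175 175 175 174 161 166 174]
 [176 175 174 172 174 175 175 175 167 172 175]
 [176 175 174 174 174 175 175 174 173 175 177]
 [171 174 173 174 174 174 174 174 175 175 177]
 [168 175 173 173 174 174 173 173 175 175 177]
 [163 174 173 173 174 172 164 165 175 175 178]
 [162 174 173 173 172 161 145 148 176 176 177]
 [165 174 173 173 167 140 133 135 177 178 177]
 [167 175 172 173 161 132 129 133 176 178 177]
 [169 175 173 173 158 130 128 130 177 178 179]
 [168 175 174 173 155 123 118 113 176 178 180]
 [167 175 174 173 155 103  92  85 178 179 179]
 [168 175 175 175 156  83  78  80 178 179 179]
 [168 176 175 176 155  79  78  80 177 178 178]
 [173 176 176 175 155  80  78  79 163 158 154]
 [177 176 170 168 150  74  74  74 121 110  98]
 [180 175 154 149 139  65  65  69  71  69  66]
 [179 172 140 139 138  64  62  63  64  63  62]
 [181 170 139 138 137  70  64  62  63  64  62]
 [179 171 136 138 139  74  64  63  65  64  63]
 [180 171 139 141 138  73  64  62  58  54  55]
 [179 173 142 142 142  64  57  52  42  37  40]
 [179 174 141 142 140  55  42  40  40  40  44]
 [178 174 140 141 131  51  38  42  44  74  94]]
```

No contact yet, underside at about 118 mm. Advancing along the bar under the board.

Emit:
play_rows --moves '[[[-0.06,0,0],[0,0,0]],[[-0.12,0,0],[0,0,0]],[[-0.18,0,0],[0,0,0]],[[-0.18,0,0],[0,0,0]],[[-0.18,0,0],[0,0,0]],[[-0.18,0,0],[0,0,0]],[[-0.18,0,0],[0,0,0]],[[-0.18,0,0],[0,0,0]],[[-0.16,0,0],[0,0,0]],[[-0.08,0,0],[0,0,0]],[[-0.04,0,0],[0,0,0]],[[0,0,0],[0,0,0]]]'

```text
time: 14.7
tool_pos: [0.4531, -0.0702, 0.0737]
ee_rot: [0.664, 0.748, 0.0, -0.0]
force: [0.5, -0.2, -7.0]
width: 0.206
grip_force: 98.5
```

Emit:
play_rows --moves '[[[0,0,0.03],[0,0,0]],[[0,0,0.03],[0,0,0]],[[0,0,0.03],[0,0,0]],[[0,0,0.02],[0,0,0]],[[0,0,0],[0,0,0]],[[0,0,0],[0,0,0]]]'

```text
time: 15.3
tool_pos: [0.4531, -0.07, 0.0682]
ee_rot: [0.663, 0.748, -0.0, -0.0]
force: [-0.1, -0.5, -7.5]
width: 0.211
grip_force: 98.5
```

Emit:
play_rows --moves '[[[0,0,0.02],[0,0,0]],[[0,0,0.02],[0,0,0]],[[0,0,0],[0,0,0]],[[0,0,0],[0,0,0]]]'

```text
time: 15.7
tool_pos: [0.4533, -0.0701, 0.0664]
ee_rot: [0.663, 0.748, 0.0, 0.0]
force: [0.4, -0.2, -7.1]
width: 0.204
grip_force: 98.6
```

```bash
python3 -c "
from h import *
t=snap('top','t6.png');s=snap('side','s6.png');go(None)
A=cv2.resize(t[140:290,170:310],None,fx=2.9,fy=2.9,interpolation=3);B=cv2.resize(s[95:250,200:330],None,fx=2.8,fy=2.8,interpolation=3)
cv2.imwrite('pics/m6.png',np.hstack([A[:434],B[:434]]))"
```

```text
t 15.8 pos [ 0.4533 -0.0701  0.0664] xyaw 1.6909 zax [ 4.e-04 -1.e-04 -1.e+00] q [-0.31  0.02  2.1   0.    1.02 -0.43] F [-0.7  0.  -6.5] w 0.208 g 98.6
```

View pics/m6.png

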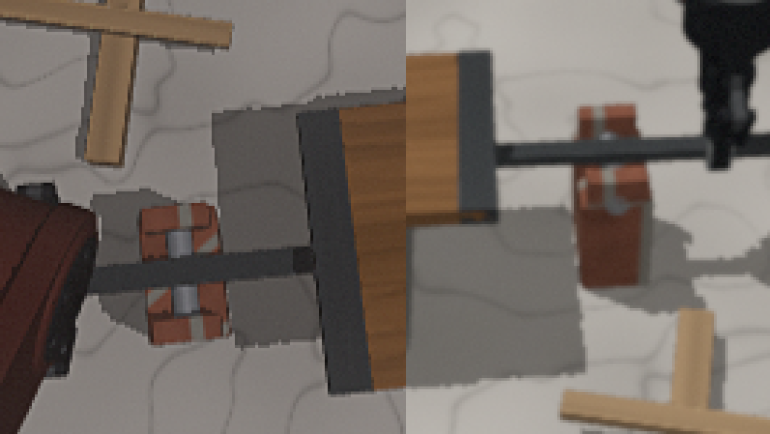

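The blade is now fully under the edge, so the tip is about 50 mm in, and the shaft crosses the rod centrally between the cheeks. Lowering onto the rod.

Emit:
play_rows --moves '[[[0,0,0.02],[0,0,0]],[[0,0,0.02],[0,0,0]],[[0,0,0],[0,0,0]],[[0,0,0],[0,0,0]]]'

```text
time: 16.2
tool_pos: [0.4534, -0.07, 0.0647]
ee_rot: [0.663, 0.748, 0.0, 0.0]
force: [-0.8, 1.4, -1.0]
width: 0.209
grip_force: 99.2
```

Emit:
play_rows --moves '[[[0,0,0.02],[0,0,0]],[[0,0,0.02],[0,0,0]],[[0,0,0],[0,0,0]],[[0,0,0],[0,0,0]]]'

```text
time: 16.6
tool_pos: [0.4536, -0.07, 0.0628]
ee_rot: [0.663, 0.748, 0.0, 0.0]
force: [-2.9, 3.9, 3.7]
width: 0.206
grip_force: 99.9
```

```bash
python3 -c "
from h import *
go(None);print(bot.get_obs()['moment'])"
```

```text
t 16.6 pos [ 0.4536 -0.07    0.0628] xyaw 1.6908 zax [ 8.e-04 -0.e+00 -1.e+00] q [-0.31  0.03  2.1   0.    1.01 -0.43] F [-2.9  3.9  3.7] w 0.206 g 99.9
[-0.27527345  0.246463   -0.14593084]
```

Emit:
play_rows --moves '[[[0,0,-0.03],[0,0,0]],[[-0.01,0,0.02],[0,-0.067,0]],[[-0.01,0,0.039],[0,-0.133,0]],[[-0.01,0,0.039],[0,-0.133,0]],[[-0.01,0,0.039],[0,-0.133,0]],[[0,0,0.02],[0,-0.067,0]],[[0,0,0],[0,0,0]],[[0,0,0],[0,0,0]]]'

```text
time: 17.4
tool_pos: [0.4541, -0.0731, 0.0564]
ee_rot: [0.663, 0.748, -0.027, 0.031]
force: [-0.4, -3.5, 2.2]
width: 0.206
grip_force: 99.7
```

```bash
python3 -c "
from h import *
go(None);print(bot.get_obs()['moment'])"
```

```text
t 17.4 pos [ 0.4541 -0.0731  0.0564] xyaw 1.6913 zax [ 0.0109 -0.081  -0.9967] q [-0.26  0.03  2.12 -0.09  0.97 -0.33] F [-0.4 -3.5  2.2] w 0.206 g 99.7
[-1.4991758  -0.05751812 -0.07284333]
```

Only a few newtons remain, so I'll let go.

Emit:
play_rows --moves '[[[0,0,0],[0,0,0]],[[0,0,0],[0,0,0]],[[0,0,0],[0,0,0]],[[0,0,0],[0,0,0]],[[0,0,0],[0,0,0]],[[0,0,0],[0,0,0]]]' --hand 0.4

```text
time: 18.0
tool_pos: [0.4533, -0.0721, 0.0558]
ee_rot: [0.663, 0.748, -0.026, 0.03]
force: [-0.4, 0.4, -0.8]
width: 0.594
grip_force: 0.0
```

Emit:
play_rows --moves '[[[0,0,-0.2],[0,0,0]],[[0,0,-0.4],[0,0,0]],[[0,0,-0.4],[0,0,0]],[[0,0,-0.4],[0,0,0]],[[0,0,-0.2],[0,0,0]],[[0,0,0],[0,0.3,0]],[[0,0,0],[0,0.233,0]],[[0,0,0],[0,0,0]]]'

```text
time: 18.8
tool_pos: [0.4528, -0.0666, 0.136]
ee_rot: [0.664, 0.748, 0.0, 0.0]
force: [-0.2, -0.8, -0.2]
width: 0.598
grip_force: 0.0
```

```bash
python3 -c "
from h import *
t=snap('top','t7.png');s=snap('side','s7.png');go(None)
A=cv2.resize(t[140:290,60:310],None,fx=2,fy=2,interpolation=3);B=cv2.resize(s[95:245,200:450],None,fx=2,fy=2,interpolation=3)
cv2.imwrite('pics/m7.png',np.vstack([A,B]))"
```

```text
t 18.9 pos [ 0.4524 -0.0661  0.1355] xyaw 1.6901 zax [-4.e-04 -3.e-04 -1.e+00] q [-0.3  -0.09  2.05 -0.    1.17 -0.42] F [0.6 0.2 0.4] w 0.599 g 0.0
```

View pics/m7.png

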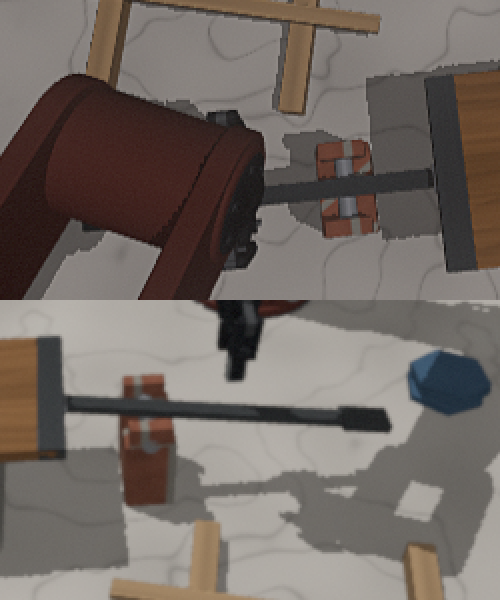

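The picture shows the bar lying on the rod with its blade still under the edge. The paddle has sunk, with its end at side pixel (395,156), and the fingers are free above it. That uses up the picture budget, and by my count I've viewed one over. From here I work by numbers only.

```bash
cat >> h.py <<'E'
BR=np.array([.461,-.160]);AX=np.array([.1197,-.9928])
def onbar(uv,n="side",off=-.0):
    """intersect ray with vertical plane of bar axis -> (distance from rod toward paddle, z)"""
    c,d=ray(n,uv);la=np.array([.9928,.1197]);b=BR+la*off
    k=((b-c[:2])@la)/(d[:2]@la);p=c+k*d;return -(p[:2]-BR)@AX,p[2]
E
python3 -c "
from h import *
s=cv2.imread('pics/s7.png');a=cv2.imread('pics/side0.png')
m=((s.max(2)<90)&(a.max(2)>110)).astype(np.uint8);m[:, :345]=0;m[:135]=0;m[175:]=0;m[:,402:]=0
for c in range(352,402,3):
  r=np.where(m[:,c])[0]
  if len(r):print(c,r.min(),r.max(),end=' | ')
print()
for u in((371,151),(383,154),(394,157)):print(np.round(onbar(u),4))
th=.12
for sx in(.2655,):
  P=BR-AX*sx;print('press TCP above',P)
q=BR-AX*.270
go([*q,.13],1.691)
"
```

```text
352 150 156 | 355 149 156 | 358 150 156 | 361 150 157 | 364 150 157 | 367 150 157 | 370 149 157 | 373 148 159 | 376 149 159 | 379 149 159 | 382 149 160 | 385 149 160 | 388 149 160 | 391 149 160 | 394 155 160 | 
[0.2391 0.0906]
[0.2709 0.079 ]
[0.3009 0.0673]
press TCP above [0.42921965 0.1035884 ]
t 18.9 pos [ 0.4524 -0.0661  0.1355] xyaw 1.6901 zax [-4.e-04 -3.e-04 -1.e+00] q [-0.3  -0.09  2.05 -0.    1.17 -0.42] F [0.6 0.2 0.4] w 0.599 g 0.0
shift units [ 3.51 -0.06  0.11]
turn z units -0.01
```

Emit:
play_rows --moves '[[[0.2,0,0],[0,0,0]],[[0.4,0,0],[0,0,0]],[[0.4,0,0],[0,0,0]],[[0.4,0,0],[0,0,0]],[[0.4,0,0],[0,0,0]],[[0.4,0,0],[0,0,0]],[[0.4,0,0],[0,0,0]],[[0.4,0,0],[0,0,0]],[[0.3,0.02,0],[0,0,0]],[[0.2,0.02,0],[0,0,0]],[[0,0,0],[0,0,0]]]' --hand 1

```text
time: 20.0
tool_pos: [0.4331, 0.1094, 0.1355]
ee_rot: [0.662, 0.749, -0.0, -0.0]
force: [0.1, 0.1, -1.4]
width: 0.0
grip_force: 0.0
```

Emit:
play_rows --moves '[[[0,0,0.2],[0,0,0]],[[0,0,0.3],[0,0,0]],[[0,0,0.3],[0,0,0]],[[0,0,0.2],[0,0,0]],[[0,0,0.1],[0,0,0]],[[0,0,0],[0,0,0]],[[0,0,0],[0,0,0]]]'

```text
time: 20.7
tool_pos: [0.4341, 0.1079, 0.0809]
ee_rot: [0.664, 0.748, 0.0, 0.0]
force: [0.8, -0.4, 0.1]
width: -0.001
grip_force: 0.0
```

```bash
python3 -c "
from h import *
s=snap('side','s8.png');a=cv2.imread('pics/side0.png');p=cv2.imread('pics/s7.png');go(None)
x=bot.get_obs()['tool_pos'];print('tip proj',proj('side',x+[0,0,.029]))
m=(s.max(2)<75)
for r in range(120,166,2):
  c=np.where(m[r,350:410])[0]+350
  print(r,(c.min(),c.max(),len(c)) if len(c) else None,end=' | ')
"
```

```text
t 20.75 pos [0.4344 0.108  0.0813] xyaw 1.6906 zax [ 0.0013  0.     -1.    ] q [ 0.09 -0.03  2.12 -0.    1.06 -0.03] F [ 0.  -0.1  0.6] w -0.001 g 0.0
tip proj [385.89174879 145.59186585]
120 (np.int64(383), np.int64(404), 22) | 122 (np.int64(385), np.int64(404), 20) | 124 (np.int64(385), np.int64(404), 20) | 126 (np.int64(385), np.int64(409), 25) | 128 (np.int64(385), np.int64(409), 25) | 130 (np.int64(386), np.int64(409), 24) | 132 (np.int64(386), np.int64(408), 23) | 134 (np.int64(385), np.int64(407), 22) | 136 (np.int64(387), np.int64(408), 8) | 138 (np.int64(384), np.int64(409), 10) | 140 (np.int64(386), np.int64(392), 7) | 142 (np.int64(385), np.int64(392), 8) | 144 (np.int64(385), np.int64(408), 8) | 146 None | 148 None | 150 (np.int64(350), np.int64(391), 41) | 152 (np.int64(350), np.int64(392), 43) | 154 (np.int64(350), np.int64(393), 44) | 156 (np.int64(350), np.int64(394), 45) | 158 (np.int64(371), np.int64(394), 24) | 160 (np.int64(383), np.int64(393), 11) | 162 None | 164 None |
```

Emit:
play_rows --moves '[[[-0.12,0,0],[0,0,0]],[[0,0,0.1],[0,0,0]],[[0,0,0.1],[0,0,0]],[[0,0,0.08],[0,0,0]],[[0,0,0.06],[0,0,0]],[[0,0,0.06],[0,0,0]],[[0,0,0],[0,0,0]],[[0,0,0],[0,0,0]]]'

```text
time: 21.55
tool_pos: [0.4343, 0.1021, 0.0606]
ee_rot: [0.663, 0.748, -0.0, -0.0]
force: [-0.6, -0.4, -0.5]
width: -0.003
grip_force: 0.0
```

Emit:
play_rows --moves '[[[0,0,0.06],[0,0,0]],[[0,0,0.06],[0,0,0]],[[0,0,0.06],[0,0,0]],[[0,0,0],[0,0,0]]]'

```text
time: 21.95
tool_pos: [0.4353, 0.102, 0.0532]
ee_rot: [0.663, 0.748, 0.0, 0.0]
force: [-3.2, -0.2, 10.3]
width: 0.003
grip_force: 5.1
```

Emit:
play_rows --moves '[[[-0.01,0,0.05],[0,0,0]],[[-0.01,0,0.06],[0,0,0]],[[-0.01,0,0.06],[0,0,0]],[[-0.01,0,0.06],[0,0,0]],[[-0.01,0,0.06],[0,0,0]],[[-0.01,0,0.06],[0,0,0]],[[0,0,0],[0,0,0]]]'

```text
time: 22.65
tool_pos: [0.4377, 0.1004, 0.037]
ee_rot: [0.664, 0.748, 0.002, 0.001]
force: [-2.5, 3.0, 13.3]
width: 0.005
grip_force: 7.2
```

Emit:
play_rows --moves '[[[-0.01,0,0.06],[0,0,0]],[[-0.01,0,0.06],[0,0,0]],[[-0.01,0,0.06],[0,0,0]],[[-0.02,0,0.06],[0,0,0]],[[-0.02,0,0.06],[0,0,0]],[[-0.02,0,0.06],[0,0,0]],[[0,0,0],[0,0,0]]]'

```text
time: 23.35
tool_pos: [0.4393, 0.0972, 0.0193]
ee_rot: [0.664, 0.748, 0.004, 0.001]
force: [-1.4, 7.8, 12.8]
width: -0.0
grip_force: 7.5
```

```bash
python3 -c "
from h import *
s=snap('side','s9.png');t=snap('top','t9.png');go(None);x=bot.get_obs()['tool_pos'];print('tip proj',proj('side',x+[0,0,.029]))
def edge(im): # first wood->strip / strip->light transitions and bottom corner
  g=im.max(2).astype(int)
  return [int(np.argmax(g[r,222:245]>120))+222 for r in(118,125,132)], [int(np.argmax(g[160:200,c]>110))+160 for c in(224,227,230)], [int(np.argmin(g[100:125,c]))+100 for c in(224,228)]
for f in('s7','s8','s9'):print(f,edge(cv2.imread('pics/%s.png'%f)))
m=(s.max(2)<75)
for c in range(352,405,3):
  r=np.where(m[135:215,c])[0]+135
  print(c,(r.min(),r.max()) if len(r) else None,end=' | ')
"
```

```text
t 23.45 pos [0.4393 0.0972 0.0193] xyaw 1.6889 zax [ 0.0071  0.0051 -1.    ] q [ 0.06  0.08  2.14  0.01  0.91 -0.06] F [-1.   7.5 12.4] w -0.001 g 7.4
tip proj [376.12091869 166.12609633]
s7 ([231, 231, 231], [177, 178, 181], [120, 122])
s8 ([231, 231, 231], [177, 177, 180], [122, 115])
s9 ([230, 231, 231], [168, 167, 167], [122, 112])
352 (np.int64(160), np.int64(165)) | 355 (np.int64(160), np.int64(166)) | 358 (np.int64(160), np.int64(166)) | 361 (np.int64(161), np.int64(167)) | 364 (np.int64(161), np.int64(168)) | 367 (np.int64(160), np.int64(170)) | 370 (np.int64(161), np.int64(170)) | 373 (np.int64(135), np.int64(171)) | 376 (np.int64(135), np.int64(172)) | 379 (np.int64(135), np.int64(172)) | 382 (np.int64(135), np.int64(173)) | 385 (np.int64(135), np.int64(173)) | 388 (np.int64(135), np.int64(173)) | 391 (np.int64(135), np.int64(156)) | 394 (np.int64(135), np.int64(154)) | 397 (np.int64(151), np.int64(152)) | 400 None | 403 None |
```

Emit:
play_rows --moves '[[[-0.02,0,0.06],[0,0,0]],[[-0.02,0,0.06],[0,0,0]],[[-0.02,0,0.06],[0,0,0]],[[-0.02,0,0.06],[0,0,0]],[[-0.02,0,0.06],[0,0,0]],[[0,0,0],[0,0,0]]]'

```text
time: 24.05
tool_pos: [0.4399, 0.0933, 0.004]
ee_rot: [0.665, 0.747, 0.005, 0.0]
force: [-0.3, 11.7, 11.1]
width: -0.002
grip_force: 7.4
```

Emit:
play_rows --moves '[[[-0.02,0,0.05],[0,0,0]],[[-0.02,0,0.05],[0,0,0]],[[0,0,0],[0,0,0]],[[0,0,0],[0,0,0]]]'

```text
time: 24.45
tool_pos: [0.4402, 0.0918, -0.0008]
ee_rot: [0.665, 0.747, 0.005, 0.0]
force: [-1.1, 12.9, 12.7]
width: -0.004
grip_force: 8.3
```

```bash
python3 -c "
from h import *
s=snap('side','s10.png');t=snap('top','t10.png');go(None);x=bot.get_obs()['tool_pos'];print('tip proj',proj('side',x+[0,0,.029]))
m=(s.max(2)<75)
for c in range(352,405,3):
  r=np.where(m[150:215,c])[0]+150
  print(c,(r.min(),r.max()) if len(r) else None,end=' | ')
print()
# strip contour rect in both views before/after
for n,fs,box in(('top',('t7','t9','t10'),(270,170,305,285)),('side',('s7','s9','s10'),(205,95,245,190))):
  for f in fs:
    im=cv2.imread('pics/%s.png'%f);x0,y0,x1,y1=box
    q=((im.max(2)<82)&(im.max(2).astype(int)-im.min(2)<16))[y0:y1,x0:x1].astype(np.uint8);q=cv2.morphologyEx(q,cv2.MORPH_OPEN,np.ones((9,9)))
    c=max(cv2.findContours(q,0,2)[0],key=cv2.contourArea);print(n,f,np.round(cv2.boxPoints(cv2.minAreaRect(c))+[x0,y0]).tolist())
"
```

```text
t 24.55 pos [ 0.4402  0.0918 -0.0008] xyaw 1.6873 zax [ 0.0072  0.008  -0.9999] q [ 0.04  0.12  2.15  0.01  0.86 -0.08] F [-1.1 13.2 12.7] w -0.0 g 8.3
tip proj [372.30028521 172.20211098]
352 (np.int64(165), np.int64(171)) | 355 (np.int64(166), np.int64(172)) | 358 (np.int64(167), np.int64(172)) | 361 (np.int64(167), np.int64(173)) | 364 (np.int64(166), np.int64(176)) | 367 (np.int64(167), np.int64(177)) | 370 (np.int64(150), np.int64(178)) | 373 (np.int64(150), np.int64(178)) | 376 (np.int64(150), np.int64(179)) | 379 (np.int64(150), np.int64(180)) | 382 (np.int64(150), np.int64(181)) | 385 (np.int64(150), np.int64(163)) | 388 (np.int64(150), np.int64(162)) | 391 (np.int64(157), np.int64(160)) | 394 None | 397 None | 400 None | 403 None | 
top t7 [[263.0, 179.0], [286.0, 176.0], [298.0, 274.0], [275.0, 277.0]]
top t9 [[260.0, 176.0], [287.0, 173.0], [300.0, 275.0], [273.0, 278.0]]
top t10 [[263.0, 174.0], [289.0, 171.0], [301.0, 275.0], [275.0, 278.0]]
side s7 [[219.0, 169.0], [219.0, 114.0], [231.0, 114.0], [231.0, 169.0]]
side s9 [[218.0, 162.0], [218.0, 107.0], [231.0, 107.0], [231.0, 162.0]]
side s10 [[217.0, 158.0], [217.0, 103.0], [231.0, 103.0], [231.0, 158.0]]
```

```bash
python3 -c "
from h import *
for u in((363,172),(363,169),(383.5,178),(383.5,175),(383.5,181)):print(u,np.round(onbar(u,off=.004),4))
e=np.array([.479,-.2527])
# edge rise from side rows: project edge mid at board tilt a
n=np.array([-.1197,.9928]);h=np.r_[e-n*.28,.138]
for a in(0,.055,.08,.1,.12,.14,.16):
  p=np.r_[h[:2]+n*(.28*np.cos(a)-.016*np.sin(a)),.138+.28*np.sin(a)+.016*np.cos(a)];print(a,np.round(proj('side',p),1),np.round(proj('top',p),1),round(280*np.sin(a),1))
"
```

```text
(363, 172) [0.2309 0.0252]
(363, 169) [0.229  0.0357]
(383.5, 178) [ 2.889e-01 -2.000e-04]
(383.5, 175) [0.2864 0.0107]
(383.5, 181) [ 0.2914 -0.0112]
0 [230.9 138.7] [277.6 225. ] 0.0
0.055 [230.  133.3] [278.7 224.4] 15.4
0.08 [229.4 130.8] [279.4 224.1] 22.4
0.1 [228.9 128.8] [280.  223.8] 28.0
0.12 [228.3 126.8] [280.7 223.5] 33.5
0.14 [227.7 124.8] [281.4 223.2] 39.1
0.16 [227.  122.8] [282.2 223. ] 44.6
```

The edge has risen about 30 mm (≈0.11 rad) and the paddle end is almost at the table. Lifting off gently.

Emit:
play_rows --moves '[[[0,0,-0.02],[0,0,0]],[[0,0,-0.04],[0,0,0]],[[0,0,-0.06],[0,0,0]],[[0,0,-0.1],[0,0,0]],[[0,0,-0.3],[0,0,0]],[[0,0,-0.5],[0,0,0]],[[0,0,-0.6],[0,0,0]],[[0,0,-0.6],[0,0,0]],[[0,0,-0.5],[0,0,0]],[[0,0,-0.2],[0,0,0]],[[0,0,0],[0,0,0]],[[0,0,0],[0,0,0]]]'

```text
time: 25.75
tool_pos: [0.435, 0.0875, 0.1408]
ee_rot: [0.664, 0.748, -0.001, -0.001]
force: [0.2, -0.6, -0.5]
width: 0.001
grip_force: 0.0
```

```bash
python3 -c "
from h import *
s=snap('side','s11.png');t=snap('top','t11.png');go(None)
m=(s.max(2)<75)
for c in range(340,405,3):
  r=np.where(m[150:200,c])[0]+150
  print(c,(r.min(),r.max()) if len(r) else None,end=' | ')
print()
for n,fs,box in(('top',('t10','t11'),(270,170,305,285)),('side',('s10','s11'),(205,95,245,190))):
  for f in fs:
    im=cv2.imread('pics/%s.png'%f);x0,y0,x1,y1=box
    q=((im.max(2)<82)&(im.max(2).astype(int)-im.min(2)<16))[y0:y1,x0:x1].astype(np.uint8);q=cv2.morphologyEx(q,cv2.MORPH_OPEN,np.ones((9,9)))
    c=max(cv2.findContours(q,0,2)[0],key=cv2.contourArea);print(n,f,np.round(cv2.boxPoints(cv2.minAreaRect(c))+[x0,y0]).tolist())
# bar near edge, top: is bright blade visible?
print(t[222:236:2,255:282:2].max(2))
"
```

```text
t 25.85 pos [0.4344 0.0875 0.1401] xyaw 1.6906 zax [-3.9e-03 -2.0e-04 -1.0e+00] q [ 0.04 -0.12  2.08 -0.    1.19 -0.08] F [-0.1  0.1 -0.1] w 0.002 g 0.0
340 (np.int64(162), np.int64(168)) | 343 (np.int64(162), np.int64(168)) | 346 (np.int64(163), np.int64(169)) | 349 (np.int64(164), np.int64(170)) | 352 (np.int64(165), np.int64(171)) | 355 (np.int64(165), np.int64(171)) | 358 (np.int64(166), np.int64(172)) | 361 (np.int64(166), np.int64(173)) | 364 (np.int64(166), np.int64(175)) | 367 (np.int64(166), np.int64(177)) | 370 (np.int64(167), np.int64(177)) | 373 (np.int64(168), np.int64(178)) | 376 (np.int64(169), np.int64(179)) | 379 (np.int64(169), np.int64(180)) | 382 (np.int64(172), np.int64(180)) | 385 None | 388 None | 391 None | 394 None | 397 None | 400 None | 403 None | 
top t10 [[263.0, 174.0], [289.0, 171.0], [301.0, 275.0], [275.0, 278.0]]
top t11 [[260.0, 175.0], [289.0, 171.0], [301.0, 275.0], [273.0, 278.0]]
side s10 [[217.0, 158.0], [217.0, 103.0], [231.0, 103.0], [231.0, 158.0]]
side s11 [[217.0, 158.0], [217.0, 103.0], [231.0, 103.0], [231.0, 158.0]]
[[79 79 78 78 79 79 79 76 80 67 63 60 27 49]
 [79 81 79 84 75 74 75 73 73 62 57 56 35 48]
 [42 50 44 40 39 43 39 38 37 39 60 60 42 48]
 [43 40 41 43 42 43 43 42 41 33 60 58 50 35]
 [41 43 41 42 39 40 45 42 43 28 55 56 61 26]
 [43 43 40 41 40 41 40 40 43 28 57 57 63 21]
 [43 42 41 38 41 44 40 50 54 51 56 56 58 25]]
```

```bash
python3 -c "
from cell import bot
print(bot.hand_in())"
```

```text
the job is handed in; nothing more can be done
None
```

Handed in at about 26 s: the bar lies over the saddle rod with its blade under the board, put about 5 cm in, and the edge is up about 30 mm by camera estimate and held after I lifted off; my first grasp closed just above the bar because real fingertip height was about 29 mm above the reported value, and I viewed 11 pictures against the limit of 10.

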